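# Put the microscope objectives away in their colour-coded cups

## Task

Put the four silver microscope objectives away in the storage tray: each one standing upright, front lens up, in the cup whose colour matches its coloured band. The black objective and the eyepiece belong to another microscope, so leave those two where they stand. Set the objectives down rather than dropping them, and do not let any fall over.

Things in the scene. Friction and masses are not known exactly. Their poses are not given: they have to be found in the camera images.
- red_objective: SILVER microscope objective with a red band, upright on the mat, front lens up; round, 62 mm tall, about 230 g. Heights above its underside: brass thread 26 mm dia to 6 mm; straight barrel 34 mm dia to 44 mm (grip here, at about 38), silver edge; red cone from 47 to 54 mm, from above a red ring; narrow silver nose. Origin: centre of the underside, z up.
- yellow_objective: SILVER microscope objective with a yellow band, upright on the mat, front lens up; round, 64 mm tall, about 230 g. Heights above its underside: brass thread 26 mm dia to 6 mm; straight barrel 34 mm dia to 46 mm (grip here, at about 38), silver edge; yellow cone from 49 to 56 mm, from above a yellow ring; narrow silver nose. Origin: centre of the underside, z up.
- green_objective: SILVER microscope objective with a green band, upright on the mat, front lens up; round, 70 mm tall, about 270 g. Heights above its underside: brass thread 26 mm dia to 6 mm; straight barrel 36 mm dia to 52 mm (grip here, at about 38), silver edge; green cone from 55 to 62 mm, from above a green ring; narrow silver nose. Origin: centre of the underside, z up.
- blue_objective: SILVER microscope objective with a blue band, upright on the mat, front lens up; round, 76 mm tall, about 290 g. Heights above its underside: brass thread 26 mm dia to 6 mm; straight barrel 38 mm dia to 58 mm (grip here, at about 38), silver edge; blue cone from 61 to 68 mm, from above a blue ring; narrow silver nose. Origin: centre of the underside, z up.
- red_cup: Fixed open red plastic cup, empty: 61 mm dia outside, 16 mm tall, 54 mm dia inside, flat floor 4 mm above its underside. Origin: centre of the underside, z up. The cups stand in a row, in any order, 76 mm apart, in a fixed dark grey tray, 92 by 336 mm (360 over its end lips), walls 16 mm tall; the row may be turned.
- yellow_cup: Fixed open yellow plastic cup, empty: 61 mm dia outside, 16 mm tall, 54 mm dia inside, flat floor 4 mm above its underside. Origin: centre of the underside, z up. The cups stand in a row, in any order, 76 mm apart, in a fixed dark grey tray, 92 by 336 mm (360 over its end lips), walls 16 mm tall; the row may be turned.
- green_cup: Fixed open green plastic cup, empty: 61 mm dia outside, 16 mm tall, 54 mm dia inside, flat floor 4 mm above its underside. Origin: centre of the underside, z up. The cups stand in a row, in any order, 76 mm apart, in a fixed dark grey tray, 92 by 336 mm (360 over its end lips), walls 16 mm tall; the row may be turned.
- blue_cup: Fixed open blue plastic cup, empty: 61 mm dia outside, 16 mm tall, 54 mm dia inside, flat floor 4 mm above its underside. Origin: centre of the underside, z up. The cups stand in a row, in any order, 76 mm apart, in a fixed dark grey tray, 92 by 336 mm (360 over its end lips), walls 16 mm tall; the row may be turned.
- black_objective: Look-alike that does not belong: BLACK objective with a green band, else like the silver green-banded one (36 mm dia, 70 mm tall), upright on the mat. Origin: centre of the underside. All stand on a thin mat, top 2 mm above the work surface; the loose things are at least 80 mm apart, centre to centre.
- eyepiece: Look-alike that does not belong: black microscope eyepiece, no coloured band, upright on the mat, 60 mm tall: bright steel sleeve 30 mm dia to 24 mm, above it a black collar 39 mm dia and rubber eyeguard. Origin: centre of the underside.
Not all that is in view belongs to the job. What is shaped like the eyepiece but pink is not meant. Leave any pink look-alike of the blue_objective alone.

How it is judged (in metres and radians):
At the end, for the whole second after the job is handed in: Each silver objective stands on the floor of the cup of its own colour, within 13 mm of the cup's centre, within 7 degrees of upright with its front lens up, released and at rest; the black objective and the eyepiece stand upright within 20 mm of where they began (horizontal distance between red_objective and red_cup below 0.013 m and z of red_objective in the frame of red_cup between 0.001 and 0.008 m and angle between each of red_objective, yellow_objective, green_objective, blue_objective, black_objective, eyepiece's own z axis and vertical below 0.12 rad and linear speed of each of red_objective, yellow_objective, green_objective, blue_objective, black_objective, eyepiece below 0.02 m/s and angular speed of each of red_objective, yellow_objective, green_objective, blue_objective below 0.2 rad/s and horizontal distance between yellow_objective and yellow_cup below 0.013 m and z of yellow_objective in the frame of yellow_cup between 0.001 and 0.008 m and horizontal distance between green_objective and green_cup below 0.013 m and z of green_objective in the frame of green_cup between 0.001 and 0.008 m and horizontal distance between blue_objective and blue_cup below 0.013 m and z of blue_objective in the frame of blue_cup between 0.001 and 0.008 m and distance of each of black_objective, eyepiece from where it was at the start of the episode below 0.02 m); the robot touches nothing.
It fails at once if the black objective or the eyepiece is shifted by more than 20 mm or knocked over (distance of any of black_objective, eyepiece from where it was at the start of the episode above 0.02 m or angle between any of black_objective, eyepiece's own z axis and vertical above 0.5 rad).
It fails at once if a silver objective is dropped (it falls free at more than 0.5 m/s, that is from over 13 mm) ((contact force between red_objective and anything else below 0.02 N and linear speed of red_objective above 0.5 m/s) or (contact force between yellow_objective and anything else below 0.02 N and linear speed of yellow_objective above 0.5 m/s) or (contact force between green_objective and anything else below 0.02 N and linear speed of green_objective above 0.5 m/s) or (contact force between blue_objective and anything else below 0.02 N and linear speed of blue_objective above 0.5 m/s)).
It fails at once if a silver objective falls over (leans more than 55 degrees) (angle between any of red_objective, yellow_objective, green_objective, blue_objective's own z axis and vertical above 0.96 rad).
It also fails if it takes over 99 s, if anything falls off the work surface, if the arm or the gripper's body presses on something with over 40 N, if the wrist force passes 120 N, or if a joint passes its speed limit or range.

## Robot

A 6-joint arm with a two-finger parallel gripper is mounted at the origin on the work surface. World frame = base frame: x ahead of the robot, y to its left, z up, the work surface at z = 0. Lengths are in m, angles in degrees, forces in N, time in s.
With the tool pointing down it reaches from about 0.375 to 0.75 m from the base axis. Payload 9 kg.
Tool frame: the origin (TCP) lies where the fingers leave the gripper's body, on its centre line; the fingertips stand 73 mm ahead of it and the grasp point (between the pads) lies 54 mm ahead of it (robot.tip_reach is the distance from the TCP to the fingertips, in m); z points along the fingers, y is the line along which they close (so a half turn about z gives the same grasp; the last joint's range is limited). The gripper opens to 85 mm and grips with 20 to 120 N. Pads are 22 mm wide; open, the fingers measure 114 mm over their backs; the gripper's body (76 mm by 85 mm) begins 54 mm behind the grasp point. The pads swing forward as they close: fully open they stand 13 mm farther back than shut.
Start: joints at [53.417, 5.964, 5.575, 89.605, 0, 77.527], TCP at [0.245, 0.548, 0.304] pointing down, gripper open.
Joint ranges: [-171.21, 171.21], [-48.23, 106.86], [-62.78, 66.21], [-105.2, 120.99], [-86.42, 89.51], [-180, 180]. Speed limits (degrees/s): [127.2, 127.2, 147.25, 180, 180, 180].

## Interface

Orientations are given as [roll, pitch, yaw] about the fixed x, y, z axes, in that order (R = Rz(yaw) Ry(pitch) Rx(roll)).
In Python, from plant import robot gives the robot as it stands. Calls block until the motion is done:
- robot.move_pose(position, orientation): joint-space move of the TCP to a pose.
- robot.line_to(position, vel=0.15, rotation=None, guard=None): straight line of the TCP; rotation=None keeps the orientation; vel is the mean speed in m/s. With guard (N) it stops when the force on the tool has changed by that much, and returns True; else False.
- robot.goto_joints(angles): joint-space move.
- robot.set_gripper(opening): finger opening in m; the grip force is fixed at half the most; returns when the fingers have stopped.
- robot.pause(seconds).
- robot.ik(position, orientation): joint angles nearest the present ones, or None.
- robot.observe(): the state.
- robot.grab_frame(name): name is "side" or "top" or "wrist"; returns the picture (420x560x3 uint8, blue, green, red); there is no depth.
- robot.get_calibration(name): a dict with "vertical_fov" (degrees; the focal length in pixels is half the picture's height over the tangent of half this angle, whatever the lens; pixels are square), "cx", "cy" (the principal point, pixels), "rvec" (rotation vector, rad) and "tvec" (3), from world to camera coordinates, as OpenCV has them. Camera axes: x right, y down, z forward; pixel columns grow to the right and rows downward; lengths in m; the calibration is good to about 2 mm. A picture is of the moment at which its call begins: read the wrist's pose just before it. get_calibration takes no time and is no camera call; for the wrist camera it gives the pose at the moment of the call.
A pose or a line that the arm cannot do raises robot.IKError and nothing moves.
- robot.job_done(): hands the job in; it is judged then, once.
The state is a dict: "time": time; "q": joint angles; "qvel": joint speeds; "joint_torque": joint torques, N m; "tool_pos": TCP position; "tcp_rot": TCP orientation; "ft_force": force on the tool from outside, world axes, zero at the start; "torque": the same for the moment, N m; "gripper_width": finger opening in m; "gripper_force": force on a finger pad.
Only numpy, scipy, OpenCV 4.12 (cv2) and the standard library are available. Lean on these libraries where they do the work, as an engineer would, in place of code of your own. Each camera call takes 0.05 s, during which the arm holds its last target. There are 200 camera calls.

## Working session

There is one attempt and no reset: what is moved stays moved. The work goes in short steps, each a Python script; the robot and the scene stay as the last script left them, time stands still between calls to the robot, and variables do not carry over. Pictures are saved under pics/ and viewed, at most 14 in all, crops included, and the job is handed in when it is done.

```bash
mkdir -p pics; ls; python3 - <<'E'
from plant import robot
import cv2
for n in("top","side"):
    cv2.imwrite(f"pics/{n}0.png",robot.grab_frame(n)); print(n,robot.get_calibration(n))
print(robot.get_calibration("wrist")); print(robot.observe())
E
```

```text
pics
top {'vertical_fov': 57.57510033495763, 'cx': 282.18420560815645, 'cy': 209.9512432143752, 'rvec': array([ 2.13771052, -2.16474617,  0.18774002]), 'tvec': array([0.00758444, 0.53267434, 0.74411682])}
side {'vertical_fov': 44.692324340440905, 'cx': 273.5613233079153, 'cy': 215.38872213463412, 'rvec': array([ 2.08870444, -0.09173654,  0.06457719]), 'tvec': array([-0.53214616,  0.03966426,  1.36187751])}
{'vertical_fov': 63.644218356744, 'cx': 278.8424183171238, 'cy': 206.19949618544302, 'rvec': array([-2.40297454, -1.55860683, -0.24747279]), 'tvec': array([-0.5997765 , -0.04225442,  0.38022853])}
{'time': 0.1, 'q': array([5.34154886e+01, 5.99458321e+00, 5.53274414e+00, 8.96047035e+01,
       2.32540563e-03, 7.75269746e+01]), 'qvel': array([-0.00522762, -0.14909566,  0.23798461, -0.03935336,  0.08992327,
        0.05989087]), 'joint_torque': array([ 5.78515901e-03, -5.58208251e+01,  5.04720354e+01,  1.30752652e-02,
       -2.66692869e-04, -2.19658079e-05]), 'tool_pos': array([0.24496295, 0.54749176, 0.30321812]), 'tcp_rot': array([-1.79935530e+02, -1.66423768e-02,  1.55888503e+02]), 'ft_force': array([ 0.04678089,  0.52003739, -0.38292251]), 'torque': array([ 0.02847839, -0.00362733,  0.03129173]), 'gripper_force': 0.0, 'gripper_width': 0.08561205946504588}
```

View pics/top0.png

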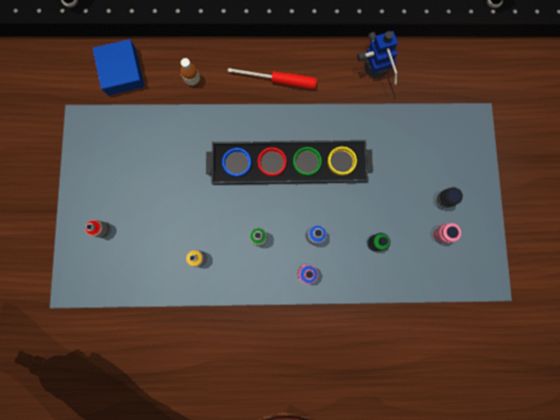

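View pics/side0.png

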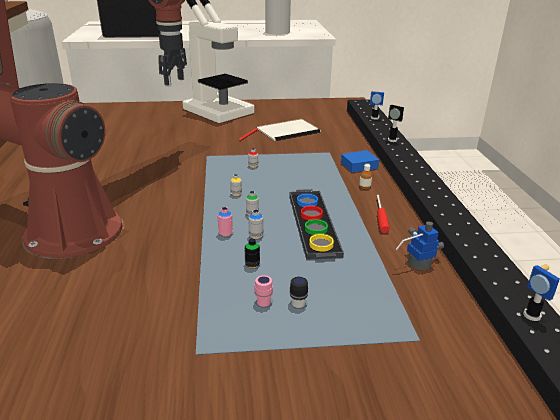

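Top view: red (95,228), yellow (195,258), green (258,237), blue (317,234), pink fake (308,274), black (381,242), eyepiece (451,197), pink eyepiece (448,233). Cups from left at row 161: blue 236, red 272, green 307, yellow 342. The side view agrees.

```bash
cat > h.py <<'E'
import numpy as np, cv2
from plant import robot
HUE={'red':(174,6),'yellow':(18,35),'green':(45,85),'blue':(105,130)}
BASE={'red':48,'yellow':50,'green':56,'blue':62}; DIA={'red':34,'yellow':34,'green':36,'blue':38}
def mask(img,c):
    h,s,v=cv2.split(cv2.cvtColor(img,cv2.COLOR_BGR2HSV)); a,b=HUE[c]
    m=((h>=a)&(h<=b)) if a<b else ((h>=a)|(h<=b))
    return (m&(s>130)&(v>60)).astype(np.uint8)*255
def blobs(img,c,amin=25):
    out=[]
    for k in cv2.findContours(mask(img,c),cv2.RETR_EXTERNAL,cv2.CHAIN_APPROX_NONE)[0]:
        (x,y),r=cv2.minEnclosingCircle(k); A=cv2.contourArea(k)
        if A>amin: out.append((x,y,r,A))
    return out
def ray(cal,u,v,z,shape=(420,560)):
    f=shape[0]/2/np.tan(np.radians(cal['vertical_fov']/2))
    R=cv2.Rodrigues(cal['rvec'])[0]; C=-R.T@cal['tvec']
    d=R.T@np.array([(u-cal['cx'])/f,(v-cal['cy'])/f,1]); return C+d*(z-C[2])/d[2]
def proj(cal,p):
    f=210/np.tan(np.radians(cal['vertical_fov']/2)); q=cv2.Rodrigues(cal['rvec'])[0]@np.array(p)+cal['tvec']
    return np.array([cal['cx']+f*q[0]/q[2],cal['cy']+f*q[1]/q[2]])
E
python3 - <<'E'
from h import *
img=robot.grab_frame("top"); cal=robot.get_calibration("top")
for c in HUE:
    for b in blobs(img,c):
        z=.02 if b[1]<200 else .002+BASE[c]/1000
        print(c,np.round(b,1),np.round(ray(cal,b[0],b[1],z),4))
for u,v,z in((308,274,.06),(381,242,.06),(451,197,.05),(448,233,.05)): print(np.round(ray(cal,u,v,z),3))
E
```

```text
red [ 92.7 227.3   7.4  82.5] [0.5005 0.3797 0.05  ]
red [271.5 161.   15.  667. ] [0.6426 0.0219 0.02  ]
red [293.5  79.5  23.2 534.5] [ 0.8297 -0.0289  0.02  ]
yellow [193.7 257.7   7.5 156.5] [0.4374 0.1774 0.052 ]
yellow [341.9 160.4  15.2 673. ] [ 0.6427 -0.13    0.02  ]
green [381.2 241.2   8.1 178. ] [ 0.4648 -0.1954  0.058 ]
green [257.8 235.6   7.4 150. ] [0.479  0.0505 0.058 ]
green [306.8 160.6  14.6 625.5] [ 0.6429 -0.0542  0.02  ]
blue [308.5 274.    8.1 181. ] [ 0.4026 -0.048   0.064 ]
blue [317.2 233.2   8.3 190. ] [ 0.4819 -0.0672  0.064 ]
blue [236.1 161.4  15.1 671. ] [0.6423 0.0979 0.02  ]
blue [392.9  51.9   4.1  26. ] [ 0.8957 -0.2556  0.02  ]
blue [ 117.5   67.    31.  1795. ] [0.8608 0.3612 0.02  ]
blue [383.   50.5  21.9 455.5] [ 0.8992 -0.2333  0.02  ]
[ 0.403 -0.047  0.06 ]
[ 0.463 -0.194  0.06 ]
[ 0.554 -0.347  0.05 ]
[ 0.48  -0.335  0.05 ]
```

```bash
python3 - <<'E'
from h import *
robot.move_pose([.44,-.0672,.26],[180,0,180])
cal=robot.get_calibration("wrist"); img=robot.grab_frame("wrist"); cv2.imwrite("pics/w1.png",img)
R=cv2.Rodrigues(cal['rvec'])[0]; print("cam",-R.T@cal['tvec'],"fwd",R[2],"tip",robot.tip_reach)
for b in blobs(img,'blue'): print(np.round(b,1),np.round(ray(cal,b[0],b[1],.064),4))
for b in blobs(img,'green'): print(np.round(b,1),np.round(ray(cal,b[0],b[1],.058),4))
o=robot.observe();print(o['time'],o['tool_pos'],o['q'],o['ft_force'])
E
```

```text
cam [ 0.36143086 -0.06695922  0.33038238] fwd [ 3.12267523e-01  1.14239847e-05 -9.49994207e-01] tip 0.0726
[278.3 242.5  18.9 482. ] [ 0.4818 -0.0674  0.064 ]
[ 302.7  150.4   20.6 1228.5] [ 0.4028 -0.0483  0.064 ]
[ 289.8  355.7   28.4 2313.5] [ 0.6069 -0.0559  0.058 ]
[412.8 237.   17.7 429. ] [0.4791 0.05   0.058 ]
[130.2 220.6  19.8 667. ] [ 0.4642 -0.1947  0.058 ]
2.5083 [ 0.4401548  -0.06673303  0.26009009] [-2.55478503e+01 -2.19695207e+01 -2.45603508e+01  8.74056721e+01
  3.72764323e-03 -2.55940319e+01] [-0.11285273  0.31056841  0.77350519]
```

View pics/w1.png

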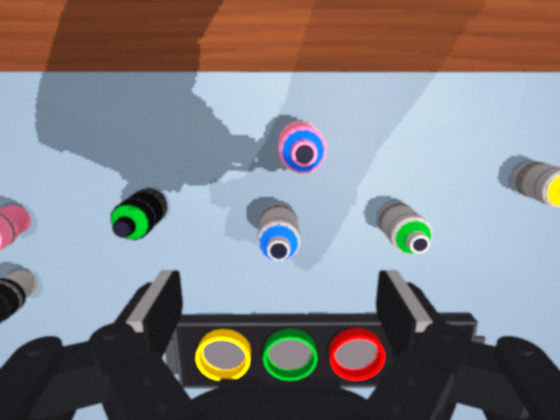

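The wrist view shows blue objective at (278,242), pink fake behind it at (303,150), and agrees with the top view within 1 mm. I'll pick and place blue first.

```bash
cat >> h.py <<'E'
POS={'red':(.5005,.3797),'yellow':(.4374,.1774),'green':(.479,.0503),'blue':(.4819,-.0673)}
CUP={'red':(.6426,.0219),'yellow':(.6426,-.1300),'green':(.6426,-.0541),'blue':(.6426,.0979)}
G=.090; RPY=[180,0,180]
def refine(c):   # wrist look from behind the object; keeps the blob nearest the estimate
    x,y=POS[c]; robot.move_pose([x-.042,y,.22],RPY); robot.pause(.2)
    cal=robot.get_calibration("wrist"); img=robot.grab_frame("wrist")
    P=[ray(cal,b[0],b[1],.002+BASE[c]/1000)[:2] for b in blobs(img,c)]
    p=min(P,key=lambda p:np.hypot(*(p-POS[c]))); d=np.hypot(*(p-POS[c])); print(c,"seen",p.round(4),"d",d.round(4))
    return p if d<.012 else None
def pick(c,p):
    robot.line_to([*p,.22]); robot.set_gripper(.070); robot.line_to([*p,.002+G+.03],vel=.2); robot.line_to([*p,.002+G],vel=.06)
    robot.set_gripper(DIA[c]/1000-.012); robot.pause(.2); o=robot.observe(); print("grip",o['gripper_width'],o['gripper_force'])
    robot.line_to([*p,.21],vel=.12); o=robot.observe(); print("lifted",o['gripper_width'],o['ft_force'].round(2),o['time'])
def carry(c):
    robot.line_to([*CUP[c],.21],vel=.15); robot.line_to([*CUP[c],.035+G],vel=.12); robot.pause(.3)
def place(c):
    hit=robot.line_to([*CUP[c],.003+G],vel=.02,guard=4); o=robot.observe(); print("down",hit,o['tool_pos'].round(4),o['ft_force'].round(2))
    robot.set_gripper(.060); robot.pause(.2)
    robot.line_to([*CUP[c],.21],vel=.15); print(robot.observe()['time'])
E
python3 - <<'E'
from h import *
pick('blue',POS['blue']); carry('blue')
cv2.imwrite("pics/s1.png",robot.grab_frame("side")[150:300,200:400].repeat(3,0).repeat(3,1))
E
```

```text
grip 0.03722143089536282 59.83583092689514
lifted 0.03712281000887218 [ 0.1   0.79 -2.98] 6.375
```

View pics/s1.png

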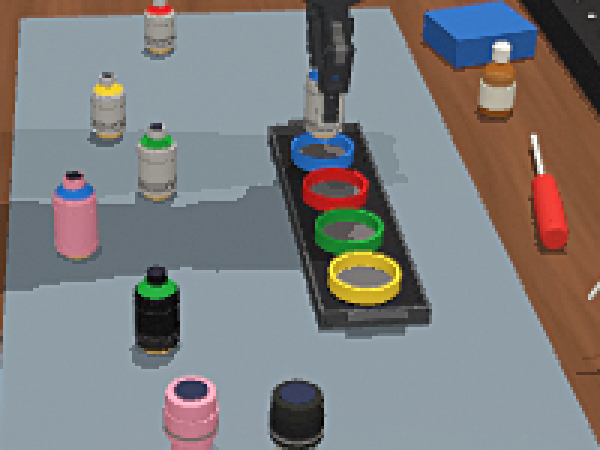

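Side crop shows blue held upright at about (322,100), just above the blue cup at (322,150). Next I lower it.

```bash
python3 - <<'E'
from h import *
place('blue')
robot.line_to([.58,.0979,.21]); robot.pause(.1)
cal=robot.get_calibration("wrist"); img=robot.grab_frame("wrist"); cv2.imwrite("pics/w2.png",img)
for b in blobs(img,'blue'): print(np.round(b,1),ray(cal,b[0],b[1],.068).round(4))
E
```

```text
down True [0.6425 0.0979 0.1006] [-0.84 -0.84  4.72]
11.8333
[269.4 301.2  16.2 156.5] [0.6436 0.0908 0.068 ]
[278.8 265.9  37.2 822.5] [0.6151 0.0976 0.068 ]
```

View pics/w2.png

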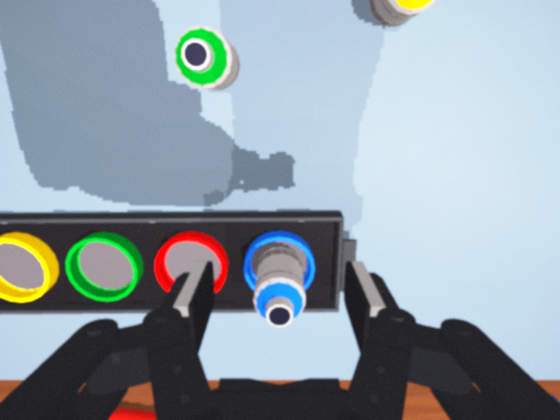

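Blue stands upright in its cup (band at (279,300) above the cup at (279,262)). On to green, yellow and red, using the same wrist check before each grasp.

```bash
python3 - <<'E'
from h import *
for c in ('green','yellow','red'):
    p=refine(c)
    if p is None: break
    pick(c,p)
    if robot.observe()['gripper_width']<DIA[c]/1000-.004: print("no grip"); break
    carry(c); place(c)
robot.line_to([.5,.0219,.26])
cv2.imwrite("pics/t3.png",cv2.resize(robot.grab_frame("top")[120:300,190:470],(800,514)))
cv2.imwrite("pics/s3.png",robot.grab_frame("side")[150:320,200:400].repeat(3,0).repeat(3,1))
E
```

```text
green seen [0.4793 0.0504] d 0.0003
grip 0.03476419350913101 59.63484000199287
lifted 0.0345827916677581 [ 0.02  2.35 -2.68] 17.2167
down True [ 0.6425 -0.0541  0.1006] [0.48 1.28 4.82]
22.4
yellow seen [0.4372 0.1772] d 0.0003
grip 0.03247080718222203 59.47596869431436
lifted 0.0321322440688184 [ 0.11  0.11 -2.7 ] 27.6667
down True [ 0.6425 -0.13    0.1007] [-0.06  0.28  4.17]
34.0333
red seen [0.5003 0.3803] d 0.0006
grip 0.03248258809328795 59.684858629480004
lifted 0.03235451423996637 [ 0.58 -0.3  -3.66] 39.9833
down True [0.6425 0.0219 0.1007] [-0.19  0.26  5.68]
46.45
```

```bash
python3 - <<'E'
from h import *
robot.move_pose([.245,.548,.304],[180,0,156])
img=robot.grab_frame("top");cal=robot.get_calibration("top")
cv2.imwrite("pics/t4.png",cv2.resize(img[120:300,190:470],(800,514)))
for c in HUE:
    m=robot.get_calibration("top"); u,v=proj(m,[*CUP[c],.0106+BASE[c]/1000]); k=mask(img,c)
    print(c,"band expected at",np.round([u,v],1))
for b in blobs(img,'green'): print(np.round(b,1))
E
```

```text
red band expected at [271.4 155.8]
yellow band expected at [345.3 154.9]
green band expected at [308.7 154.3]
blue band expected at [233.5 154. ]
[381.2 241.2   8.1 178. ]
[306.8 160.5  14.6 525.5]
```

View pics/t4.png

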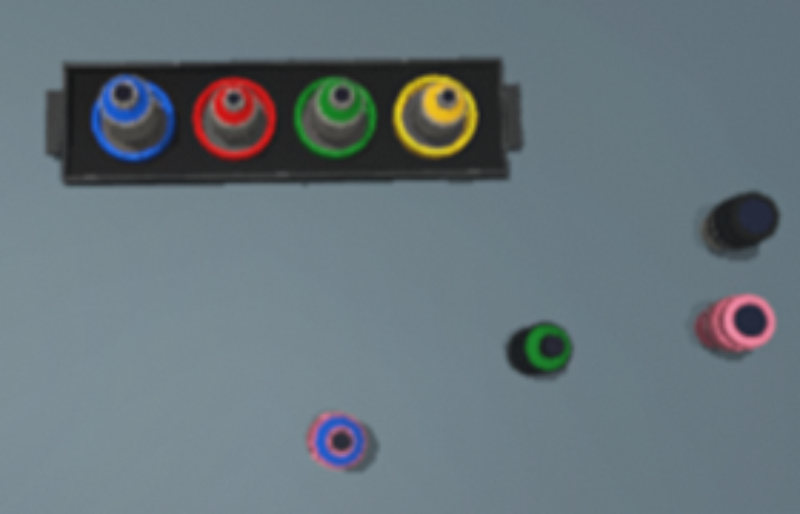

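View pics/s3.png

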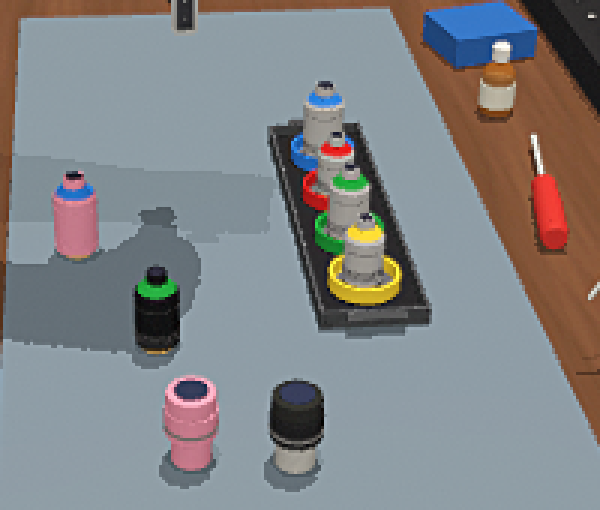

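All four stand upright in their matching cups. The bands in the top view, at about (233,154), (272,156), (309,155) and (345,155), are within 1 px of the expected positions. The black objective and the eyepiece have not moved.

```bash
python3 -c "
from plant import robot
robot.pause(.3); print(robot.job_done())"
```

```text
the job is handed in; nothing more can be done
None
```

I put all four silver objectives upright in the cups of their own colours, left the black objective and the eyepiece where they stood, and handed the job in; no verdict came back.

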